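# Gauge an unmarked ring core

## Task

Find the size of the unmarked ring core that lies alone on the left: try it flat in the stepped gauge, beginning with the smallest pocket and going up one pocket at a time, until it enters. The core is brittle: set it down slowly, press only gently, and feel about a little, since off centre it will lie on the rim even of a pocket that fits. Leave it let go and sitting fully home in the first pocket that takes it; leave the two other cores at the right and everything else on the desk where it is.

Things in the scene. Friction and masses are not known exactly. Their poses are not given: they have to be found in the camera images.
- core_a: one of three look-alike grey ring cores lying flat, 18 mm high, bore 21 mm, 40 to 100 g; outer diameters differ (33 to 41 mm), not known which has which. Origin: centre of underside, z: ring axis. The one alone at the left (start y 0.13 to 0.21) is to be gauged; the two at the right (y below -0.15) stay there
- core_b: one of three look-alike grey ring cores lying flat, 18 mm high, bore 21 mm, 40 to 100 g; outer diameters differ (33 to 41 mm), not known which has which. Origin: centre of underside, z: ring axis. The one alone at the left (start y 0.13 to 0.21) is to be gauged; the two at the right (y below -0.15) stay there
- core_c: one of three look-alike grey ring cores lying flat, 18 mm high, bore 21 mm, 40 to 100 g; outer diameters differ (33 to 41 mm), not known which has which. Origin: centre of underside, z: ring axis. The one alone at the left (start y 0.13 to 0.21) is to be gauged; the two at the right (y below -0.15) stay there
- gauge: stepped gauge fixed to the desk: four aluminium steps with one to four drilled marks on a black base of 84 x 244 mm, each with a round blind pocket. Origin: centre of underside; y runs along the row to the smallest pocket (robot's left), z up. Top face 20 mm above the desk. Pockets on the centre line, 54 mm apart, at y +81, +27, -27, -81 mm; steps 56, 62, 68, 74 mm wide along x
- pocket_1 (a point): centre of the mouth of pocket 1 (smallest), in the plane of the gauge's top face, axes as the gauge's; pocket diameter 32.2 mm, depth 8 mm, the rim crisp (hardly broken). A core enters only a pocket at least 1.2 mm wider than itself and then rests on its floor with 10 mm standing proud; on a smaller one it lies on the rim, 8 mm higher. Pressed with over 25 N the core chips
- pocket_2 (a point): centre of the mouth of pocket 2 (second), in the plane of the gauge's top face, axes as the gauge's; pocket diameter 35.2 mm, depth 8 mm, the rim crisp (hardly broken). A core enters only a pocket at least 1.2 mm wider than itself and then rests on its floor with 10 mm standing proud; on a smaller one it lies on the rim, 8 mm higher. Pressed with over 25 N the core chips
- pocket_3 (a point): centre of the mouth of pocket 3 (third), in the plane of the gauge's top face, axes as the gauge's; pocket diameter 38.2 mm, depth 8 mm, the rim crisp (hardly broken). A core enters only a pocket at least 1.2 mm wider than itself and then rests on its floor with 10 mm standing proud; on a smaller one it lies on the rim, 8 mm higher. Pressed with over 25 N the core chips
- pocket_4 (a point): centre of the mouth of pocket 4 (largest), in the plane of the gauge's top face, axes as the gauge's; pocket diameter 41.2 mm, depth 8 mm, the rim crisp (hardly broken). A core enters only a pocket at least 1.2 mm wider than itself and then rests on its floor with 10 mm standing proud; on a smaller one it lies on the rim, 8 mm higher. Pressed with over 25 N the core chips
- toroid: wound choke, copper wire on a yellow ring 67 mm across and 23 mm high, lying on the desk at the back right of the gauge; bystander. Origin: centre of the underside
- ferrule_tin: round tin with blue lid, 57 mm across, 30 mm high, at the left of the gauge; bystander. Origin: centre of the underside
- gate_board: small green circuit board on four stand-offs, 45 x 62 x 17 mm, lying at the right of the gauge; bystander. Origin: centre of the underside
- solder_reel: upright solder reel, black flanges, 52 mm across, 36 mm high, behind the right end of the gauge; bystander. Origin: centre of the underside
- capacitor: upright black capacitor can, 35 mm across, 52 mm high, at the back left; bystander. Origin: centre of the underside
There are look-alikes about, which are no part of the job. What is shaped like the core_b but yellow is not meant.

How it is judged:
By the outcome, as a careful person would: the job done as asked, in the order asked, and still so for the second after the job is handed in, with the robot touching nothing.
It also fails if it takes over 72 s, if anything falls off the work surface, if the arm or the gripper's body presses on something with over 40 N, if the wrist force passes 120 N, or if a joint passes its speed limit or range.

## Robot

A 6-joint arm with a two-finger parallel gripper is mounted at the origin on a cart in front of the work surface, level with it; the furniture and walls round the work are solid. World frame = base frame: x ahead of the robot, y to its left, z up, the work surface at z = 0. Lengths are in m, angles in rad, forces in N, time in s.
With the tool pointing down it reaches from about 0.325 to 0.925 m from the base axis. Payload 3.1 kg.
Tool frame: the origin (TCP) lies on the centre line of the jaws, within the pads' length; the fingertips stand 14 mm ahead of it and the grasp point (between the pads) lies 5 mm behind it; z points along the fingers, y is the line along which they close (so a half turn about z gives the same grasp; the last joint's range is limited). The gripper opens to 85 mm and grips with 20 to 120 N. Pads are 22 mm wide; open, the fingers measure 114 mm over their backs; the gripper's body (76 mm by 85 mm) begins 54 mm behind the grasp point. The pads swing forward as they close: fully open they stand 13 mm farther back than shut.
Start: joints at [-1.227, 0.217, 1.613, -0, 1.311, -0.112], TCP at [0.275, -0.561, 0.245] pointing down, gripper open.
Joint ranges: [-2.75, 2.75], [-0.78, 2.1], [0.31, 2.55], [-1.13, 4.27], [0.13, 2.63], [-2.58, 2.58]. Speed limits (rad/s): [2.79, 2.79, 3.14, 3.14, 3.14, 3.14].

## Interface

Orientations are given as a rotation vector (axis times angle).
In Python, from cell import get_obs, vision, bot gives the robot as it stands.
- The arm moves only by the tool drive_tool, never from a script. Its argument "moves" is a list of rows, each a list of 3 entries, a list of its own where there are three numbers: the turn, a rotation vector about the tool's x, y, z in rad, then the shift along the tool's x, y, z in m, then the opening, from 0 (shut) to 1 (fully open). In form: [[[ax, ay, az], [dx, dy, dz], hand], ...]. A call has 1 to 5 rows; each row is the pose to reach, as a shift and turn from the pose commanded when the call began, along the tool's axes at that moment; what a row does not reach only later rows make up. A row lasts 1/10 s, in which the tool goes at most 50 mm and 8.59 degrees, less where a joint would pass 70% of its speed; a pose out of reach is approached as far as the arm can. A call with a gripper value outside its range is refused whole. The fingers move at their own pace and stop on an object; "grip_force" is the grip in N (left out, the last holds). Time passes only in rows, so rows that repeat a pose let the fingers close. It gives the time, the measured TCP pose, the force, the opening and the grip force at its end, in the units of the state.
- get_obs(): the state, without advancing time (a new reading comes with each control period).
- vision.snapshot(name): name is "scene" or "side" or "wrist"; returns a dict with "color" (384x512x3 uint8, red, green, blue), "K" (3x3 intrinsics, pixels), "camera_from_world" (4x4, takes a point from world to camera coordinates); the wrist camera has in their place "mount" (4x4, takes a point from camera to tool coordinates, whose origin is the TCP and whose axes are the flange's). Camera axes: x right, y up, looking along -z (the intrinsics and any distortion apply to the point x, -y, -z); pixel columns grow to the right and rows downward; lengths in m; the calibration is good to about 2 mm. A picture is of the moment at which its call begins: read the wrist's pose just before it. There is no depth.
- bot.sign_off(): hands the job in; it is judged then, once.
The state is a dict: "t": time; "q": joint angles; "qvel": joint speeds; "joint_torque": joint torques, N m; "tcp_pos": TCP position; "orientation": TCP orientation; "force": force on the tool from outside, world axes, zero at the start; "moment": the same for the moment, N m; "finger_gap": opening from 0.0 (shut) to 1.0 (fully open); "finger_force": force on a finger pad.
Only numpy, scipy, OpenCV 4.12 (cv2) and the standard library are available. Lean on these libraries where they do the work, as an engineer would, in place of code of your own. Each camera call takes 0.05 s, during which the arm holds its last target. There are 200 camera calls.

## Working session

There is one attempt and no reset: what is moved stays moved. The work goes in short steps, Python scripts to look and compute and a tool call to move; the robot and the scene stay as the last step left them, time stands still between calls to the robot, and variables do not carry over. Pictures are saved under pics/ and viewed, at most 10 in all, crops included, and the job is handed in when it is done.

Besides the shell and the picture viewer there is one more tool, called after ">>>" in YAML: its name, and indented under it one key for each argument. drive_tool: Moves the arm, as the interface text tells. Its arguments: {"type":"object","properties":{"moves":{"type":"array","items":{"type":"array"}},"grip_force":{"type":"number"}},"required":["moves"]}

```bash
mkdir -p pics; python3 - <<'E'
from cell import get_obs, vision, bot
import cv2,numpy as np,pickle
o=get_obs();print(o)
d={}
for n in("scene","side"):
    s=vision.snapshot(n);d[n]=s;print(n,s["K"],s["camera_from_world"], s.keys())
    cv2.imwrite(f"pics/{n}0.png",s["color"][...,::-1])
pickle.dump(d,open("d0.pkl","wb"))
a=np.hstack([d["scene"]["color"]])[...,::-1]
cv2.imwrite("pics/scene0b.png",cv2.resize(a,(800,600),interpolation=cv2.INTER_CUBIC))
E
```

```text
{'t': 0.0, 'q': array([-1.22718669e+00,  2.17770253e-01,  1.61492034e+00,  1.33069225e-05,
        1.31127927e+00, -1.12179124e-01]), 'qvel': array([ 1.40494574e-05, -5.52805024e-04, -7.74086507e-04, -1.42101825e-03,
       -1.68215398e-05,  7.60898643e-04]), 'joint_torque': array([-3.17224476e-04, -3.96849847e+01, -3.03849506e+01, -2.03634149e-04,
        9.66874708e-03,  8.66318345e-06]), 'tcp_pos': array([ 0.27488038, -0.56044886,  0.24396544]), 'orientation': array([-3.05806398e+00, -7.09231053e-01,  4.10758943e-04]), 'force': array([-0.71859425,  0.46174453, -0.5243239 ]), 'moment': array([-0.00921804, -0.02188408,  0.01361305]), 'finger_force': 0.0, 'finger_gap': 0.996634805835362}
scene [[487.30456768   0.         255.39303863]
 [  0.         487.30456768 186.42474304]
 [  0.           0.           1.        ]] [[ 0.72196113 -0.69185138 -0.01066783 -0.40656053]
 [ 0.36354753  0.36616123  0.85659743 -0.24483168]
 [-0.58873197 -0.62230831  0.51587503 -0.84494901]
 [ 0.          0.          0.          1.        ]] dict_keys(['color', 'K', 'camera_from_world'])
side [[368.17101961   0.         258.30569785]
 [  0.         368.17101961 190.3886292 ]
 [  0.           0.           1.        ]] [[ 0.99843512  0.0550146  -0.01003507 -0.55001451]
 [-0.01033844  0.3579392   0.93368766 -0.05048535]
 [ 0.0549584  -0.93212281  0.35794783 -0.97398714]
 [ 0.          0.          0.          1.        ]] dict_keys(['color', 'K', 'camera_from_world'])
```

View pics/scene0b.png

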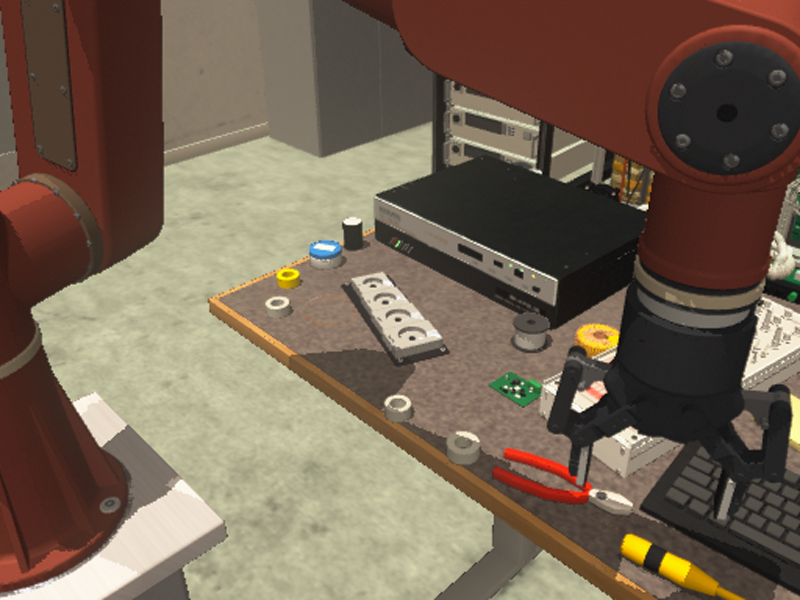

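View pics/side0.png

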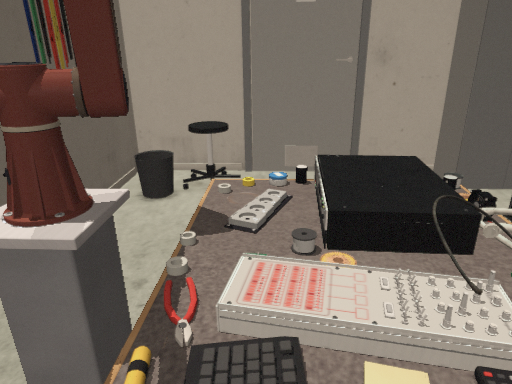

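The scene view (800x600) shows a grey ring alone at (278,307), a yellow look-alike ring at (288,278), two grey rings at the right (398,408) and (463,448), and the gauge around (395,318). The grey one at (278,307) fits the task: it is alone on the left and it is grey. I'll get rough positions first, then confirm in a wrist crop.

```bash
cat > h.py <<'E'
import numpy as np,cv2
from scipy.spatial.transform import Rotation as R
def ray(K,C,uv):
    d=np.linalg.inv(K)@[uv[0],uv[1],1]; d=np.array([d[0],-d[1],-d[2]])
    Rm=C[:3,:3];return -np.linalg.solve(Rm,C[:3,3]),np.linalg.solve(Rm,d)
def onz(K,C,uv,z):
    o,d=ray(K,C,uv);return o+d*(z-o[2])/d[2]
def wristC(s,o):
    # camera_from_world from mount + pose ; axes of tool = orientation
    T=np.eye(4);T[:3,:3]=R.from_rotvec(o["orientation"]).as_matrix();T[:3,3]=o["tcp_pos"]
    return np.linalg.inv(T@s["mount"])
def totool(o,dw): return R.from_rotvec(o["orientation"]).as_matrix().T@np.array(dw)
E
python3 - <<'E'
import pickle;from h import *
d=pickle.load(open("d0.pkl","rb"));f=512/800
s=d["scene"]
for n,uv,z in [("core",(278,307),.009),("yel",(288,278),.009),("p1",(376,284),.02),("p2",(387,299),.02),("p3",(399,317),.02),("p4",(413,337),.02),("r1",(398,408),.009),("r2",(463,448),.009),("tin",(325,253),.02),("cap",(352,222),.05)]:
    print(n,onz(s["K"],s["camera_from_world"],np.array(uv)*f,z).round(3))
from cell import vision,get_obs
o=get_obs();w=vision.snapshot("wrist");print(w["mount"],w["K"]);print(R.from_rotvec(o["orientation"]).as_matrix().round(3))
s=d["side"]
for n,uv,z in [("core",(224,188),.009),("yel",(248,182),.009),("g",(261,206),.02)]:print(n,onz(s["K"],s["camera_from_world"],np.array(uv),z).round(3))
E
```

```text
core [0.44  0.144 0.009]
yel [0.505 0.206 0.009]
p1 [0.584 0.075 0.02 ]
p2 [0.565 0.028 0.02 ]
p3 [ 0.542 -0.022  0.02 ]
p4 [ 0.52  -0.074  0.02 ]
r1 [ 0.405 -0.163  0.009]
r2 [ 0.409 -0.271  0.009]
tin [0.592 0.215 0.02 ]
cap [0.666 0.227 0.05 ]
[[-1.14533639e-03  9.50411988e-01  3.10991544e-01  7.90890010e-02]
 [ 9.99999071e-01  1.31824357e-03 -3.45794500e-04 -1.05124456e-03]
 [-7.38609841e-04  3.10990859e-01 -9.50412616e-01 -1.28552334e-01]
 [ 0.00000000e+00  0.00000000e+00  0.00000000e+00  1.00000000e+00]] [[278.17482032   0.         253.20793454]
 [  0.         278.17482032 192.21413264]
 [  0.           0.           1.        ]]
[[ 0.898  0.44  -0.001]
 [ 0.44  -0.898  0.002]
 [ 0.    -0.002 -1.   ]]
core [0.441 0.15  0.009]
yel [0.508 0.204 0.009]
g [ 0.558 -0.005  0.02 ]
```

>>> drive_tool:
  moves:
    - [[0,0,-2.29],[0.44,-0.5,-0.03],1]
    - [[0,0,-2.29],[0.44,-0.5,-0.03],1]
    - [[0,0,-2.29],[0.44,-0.5,-0.03],1]
    - [[0,0,-2.29],[0.44,-0.5,-0.03],1]
    - [[0,0,-2.29],[0.44,-0.5,-0.03],0.8]
  grip_force: 20

```text
t: 0.65
tcp_pos: [0.3407, -0.3182, 0.2562]
orientation: [-2.583, -1.788, -0.001]
force: [0.4, 0.1, -0.4]
finger_gap: 0.856
finger_force: 0.0
```

```bash
cat > go.py <<'E'
# print tool-axis shift + turn to reach world x,y,z,psi(deg)
import sys;from h import *;from cell import get_obs
o=get_obs();M=R.from_rotvec(o["orientation"]).as_matrix()
x,y,z,p=map(float,sys.argv[1:5]);p=np.radians(p)
G=np.array([[np.cos(p),np.sin(p),0],[np.sin(p),-np.cos(p),0],[0,0,-1]])
print("t",o["t"],"pos",o["tcp_pos"].round(4),"gap",o["finger_gap"],"F",o["force"].round(2),"q",o["q"].round(2))
print("turn",R.from_matrix(M.T@G).as_rotvec().round(3),"shift",(M.T@(np.array([x,y,z])-o["tcp_pos"])).round(4))
E
python3 go.py 0.45 0.08 0.275 157
```

```text
t 0.65 pos [ 0.3407 -0.3182  0.2562] gap 0.8563864157203496 F [ 0.41  0.06 -0.43] q [-0.9  -0.14  1.96  0.    1.32 -0.54]
turn [ 0.000e+00 -1.000e-03 -1.529e+00] shift [ 0.4111 -0.0379 -0.0186]
```

>>> drive_tool:
  moves:
    - [[0,0,-1.53],[0.41,-0.04,-0.02],0.8]
    - [[0,0,-1.53],[0.41,-0.04,-0.02],0.8]
    - [[0,0,-1.53],[0.41,-0.04,-0.02],0.8]
    - [[0,0,-1.53],[0.41,-0.04,-0.02],0.8]
    - [[0,0,-1.53],[0.41,-0.04,-0.02],0.8]

```text
t: 1.15
tcp_pos: [0.4067, -0.0774, 0.2687]
orientation: [1.748, 2.61, 0.0]
force: [1.3, 0.2, 0.2]
finger_gap: 0.799
finger_force: 0.0
```

```bash
python3 go.py 0.45 0.08 0.275 157
```

```text
t 1.15 pos [ 0.4067 -0.0774  0.2687] gap 0.7988438816454038 F [1.31 0.18 0.19] q [-0.36 -0.28  2.05  0.    1.37 -0.75]
turn [ 0.     0.001 -0.779] shift [ 0.1291  0.1    -0.0063]
```

>>> drive_tool:
  moves:
    - [[0,0,-0.78],[0.13,0.1,-0.006],0.8]
    - [[0,0,-0.78],[0.13,0.1,-0.006],0.8]
    - [[0,0,-0.78],[0.13,0.1,-0.006],0.8]
    - [[0,0,-0.78],[0.13,0.1,-0.006],0.8]
    - [[0,0,-0.78],[0.13,0.1,-0.006],0.8]

```text
t: 1.65
tcp_pos: [0.4507, 0.0813, 0.2745]
orientation: [-0.662, -3.071, -0.001]
force: [-0.0, -0.1, -0.3]
finger_gap: 0.8
finger_force: 0.0
```

>>> drive_tool:
  moves:
    - [[0,0,-0.03],[0,0,0],0.8]
    - [[0,0,-0.03],[0,0,0],0.8]

```text
t: 1.85
tcp_pos: [0.4504, 0.0785, 0.2744]
orientation: [-0.636, -3.076, 0.0]
force: [-0.6, 0.1, -0.3]
finger_gap: 0.803
finger_force: 0.0
```

```bash
python3 - <<'E'
from cell import get_obs, vision
import cv2,pickle;from h import *
o=get_obs();s=vision.snapshot("wrist");pickle.dump((o,s),open("w1.pkl","wb"))
print(o["t"],o["tcp_pos"],np.abs(o["qvel"]).max())
C=wristC(s,o);im=s["color"][...,::-1].copy()
cv2.imwrite("pics/w1.png",cv2.resize(im,(800,600),interpolation=cv2.INTER_CUBIC))
def px(P):
    c=C[:3,:3]@np.array(P)+C[:3,3];return (s["K"]@[c[0],-c[1],-c[2]]/-c[2])[:2]
for n,P in dict(core=(.44,.147,.018),p1=(.584,.075,.02),p4=(.52,-.074,.02)).items():print(n,px(P)*800/512)
E
```

```text
1.85 [0.45040497 0.07851513 0.27438566] 0.019357474513917644
core [463.10415827 211.33035739]
p1 [446.60071443 377.22411814]
p4 [281.8926778  377.67276467]
```

View pics/w1.png

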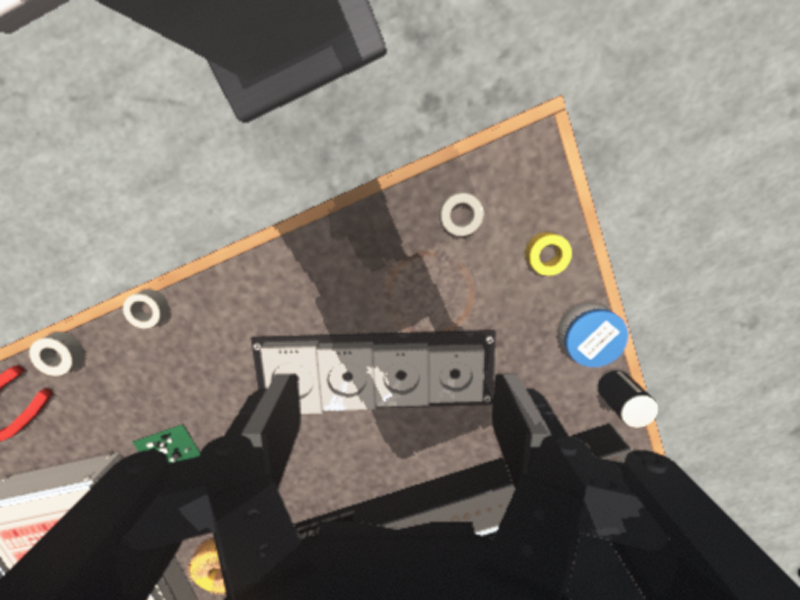

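The wrist view (800x600) shows the grey ring at (462,215), the yellow look-alike at (550,255) and the two right-hand grey rings at (143,310) and (53,356). The gauge row runs from pocket 1 (one dot) at (455,374) to pocket 4 at about (293,378). The target is the grey ring at (462,215), and I'll measure it and crop it to confirm.

```bash
cat > ring.py <<'E'
from h import *
def ringpos(o,s,guess,z=.018,show=None,thr=None):
    C=wristC(s,o);K=s["K"]
    c=C[:3,:3]@np.array([*guess,z])+C[:3,3];u=(K@[c[0],-c[1],-c[2]]/-c[2])[:2]
    r=int(K[0,0]*.045/-c[2]);x,y=int(u[0]),int(u[1])
    x0,y0=max(x-r,0),max(y-r,0);im=s["color"][y0:y+r,x0:x+r]
    g=cv2.cvtColor(im,cv2.COLOR_RGB2GRAY)
    t,m=cv2.threshold(cv2.GaussianBlur(g,(3,3),0),thr or 0,255,cv2.THRESH_BINARY+(0 if thr else cv2.THRESH_OTSU))
    cs,_=cv2.findContours(m,cv2.RETR_CCOMP,cv2.CHAIN_APPROX_NONE)
    cs=sorted(cs,key=cv2.contourArea)[::-1][:3]
    for q in cs:
        if len(q)<8: continue
        P=np.array([onz(K,C,p,z)[:2] for p in q[:,0]+np.array([x0,y0])])
        A=np.c_[2*P,np.ones(len(P))];a=np.linalg.lstsq(A,(P**2).sum(1),rcond=None)[0]
        rad=np.sqrt(a[2]+a[0]**2+a[1]**2);print("circle",a[:2].round(4),"dia",(2*rad).round(4),"rms",np.std(np.hypot(*(P-a[:2]).T)).round(4),"thr",t)
    if show: cv2.imwrite(show,cv2.resize(np.hstack([im[...,::-1],cv2.cvtColor(m,cv2.COLOR_GRAY2BGR)]),None,fx=4,fy=4,interpolation=cv2.INTER_CUBIC))
E
python3 - <<'E'
import pickle;from ring import *
o,s=pickle.load(open("w1.pkl","rb"))
ringpos(o,s,(.44,.147),show="pics/core1.png")
C=wristC(s,o)
for n,uv,z in [("bl",(253,338),.006),("tr",(495,332),.006),("br",(493,404),.006),("d1",(455,374),.012),("d2",(402,375),.012),("d3",(347,376),.012),("box edge",(500,463),.0),("box2",(300,520),0)]:
  print(n,onz(s["K"],C,np.array(uv)*.64,z).round(4))
E
python3 go.py 0.44 0.147 0.12 157
```

```text
circle [0.4416 0.1454] dia 0.036 rms 0.0004 thr 162.0
circle [0.4415 0.145 ] dia 0.022 rms 0.0004 thr 162.0
circle [0.3909 0.1298] dia 0.015 rms 0.0029 thr 162.0
bl [ 0.4751 -0.0863  0.006 ]
tr [0.5642 0.1355 0.006 ]
br [0.6399 0.1067 0.006 ]
d1 [0.5883 0.0833 0.012 ]
d2 [0.5682 0.0341 0.012 ]
d3 [ 0.5473 -0.017   0.012 ]
box edge [0.7177 0.0888 0.    ]
box2 [ 0.7005 -0.1521  0.    ]
t 1.9 pos [0.4504 0.0783 0.2744] gap 0.8012145790821029 F [-0.18 -0.31 -0.77] q [ 0.02 -0.18  1.96 -0.    1.36 -1.14]
turn [-0.    -0.    -0.007] shift [0.0368 0.0589 0.1544]
```

View pics/core1.png

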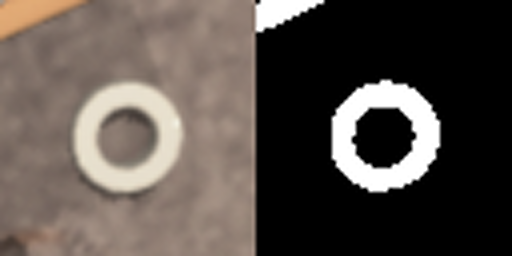

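The crop shows a plain grey ring at (127,136) with no yellow, alone, and about 36 mm across, so it is the core meant. I'll move above it.

>>> drive_tool:
  moves:
    - [[0,0,0],[0.036,0.059,0.05],0.8]
    - [[0,0,0],[0.036,0.059,0.1],0.8]
    - [[0,0,0],[0.036,0.059,0.154],0.8]
    - [[0,0,0],[0.036,0.059,0.154],0.8]
    - [[0,0,0],[0.036,0.059,0.154],0.8]

```text
t: 2.4
tcp_pos: [0.4362, 0.146, 0.1158]
orientation: [-0.634, -3.066, 0.006]
force: [-0.8, -0.4, -0.4]
finger_gap: 0.796
finger_force: 0.0
```

```bash
python3 - <<'E'
from cell import get_obs, vision
import pickle;from ring import *
o=get_obs();s=vision.snapshot("wrist");pickle.dump((o,s),open("w2.pkl","wb"))
print(o["tcp_pos"],np.abs(o["qvel"]).max())
cv2.imwrite("pics/w2.png",s["color"][...,::-1])
ringpos(o,s,(.4416,.1452))
E
python3 go.py 0.4416 0.1454 0.025 157
```

```text
[0.43616308 0.14600475 0.11579154] 0.0792100823977257
circle [0.4274 0.1584] dia 0.0735 rms 0.0097 thr 99.0
circle [0.4412 0.1451] dia 0.0218 rms 0.0003 thr 99.0
circle [0.41   0.1747] dia 0.0033 rms 0.0003 thr 99.0
t 2.45 pos [0.4388 0.1462 0.1187] gap 0.7992960909601728 F [-0.29 -0.05  0.4 ] q [ 0.17  0.03  2.08 -0.    1.04 -0.99]
turn [-0.003 -0.005 -0.006] shift [-0.0034  0.0006  0.0937]
```

View pics/w2.png

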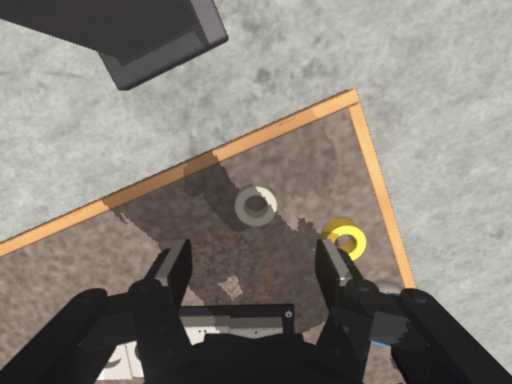

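The wrist picture shows the core at (256,205) between the jaw planes and the yellow ring at (344,242), outside the right finger's path. I'll go down in two steps.

>>> drive_tool:
  moves:
    - [[0,0,0],[-0.003,0.001,0.05],0.75]
    - [[0,0,0],[-0.003,0.001,0.08],0.7]
    - [[0,0,0],[-0.003,0.001,0.08],0.7]
    - [[0,0,0],[-0.003,0.001,0.08],0.7]

```text
t: 2.85
tcp_pos: [0.4459, 0.1466, 0.0427]
orientation: [0.635, 3.074, 0.002]
force: [0.6, -0.3, 0.4]
finger_gap: 0.7
finger_force: 0.0
```

```bash
python3 go.py 0.4413 0.1452 0.0215 157
```

```text
t 2.85 pos [0.4459 0.1466 0.0427] gap 0.6995675974732937 F [ 0.58 -0.31  0.36] q [ 0.17  0.17  2.1  -0.    0.86 -1.  ]
turn [ 0.001  0.002 -0.006] shift [ 0.0037 -0.0031  0.0211]
```

>>> drive_tool:
  moves:
    - [[0,0,0],[0,0,0],0.7]
    - [[0,0,0],[0,0,0],0.7]
    - [[0,0,0],[0,0,0],0.7]

```text
t: 3.15
tcp_pos: [0.4456, 0.147, 0.0425]
orientation: [0.633, 3.074, 0.002]
force: [0.4, -0.5, 0.0]
finger_gap: 0.703
finger_force: 0.0
```

```bash
python3 go.py 0.4413 0.1452 0.0215 157
```

```text
t 3.15 pos [0.4456 0.147  0.0425] gap 0.7030219796750481 F [ 0.36 -0.45  0.03] q [ 0.17  0.17  2.1  -0.    0.86 -1.  ]
turn [ 0.002  0.003 -0.005] shift [ 0.0033 -0.0034  0.021 ]
```

>>> drive_tool:
  moves:
    - [[0,0,-0.005],[0.003,-0.003,0.01],0.7]
    - [[0,0,-0.005],[0.003,-0.003,0.021],0.7]
    - [[0,0,-0.005],[0.003,-0.003,0.021],0.7]
    - [[0,0,-0.005],[0.003,-0.003,0.021],0.7]

```text
t: 3.55
tcp_pos: [0.4391, 0.145, 0.0187]
orientation: [-0.625, -3.077, 0.001]
force: [0.3, -0.2, -0.1]
finger_gap: 0.704
finger_force: 0.0
```

```bash
python3 go.py 0.4413 0.1452 0.0215 157
```

```text
t 3.55 pos [0.4391 0.145  0.0187] gap 0.7040046175069761 F [ 0.31 -0.15 -0.09] q [ 0.17  0.21  2.12  0.    0.81 -1.  ]
turn [-0.001 -0.002  0.001] shift [-0.002   0.001  -0.0028]
```

>>> drive_tool:
  moves:
    - [[0,0,0],[-0.002,0.001,-0.003],0.7]
    - [[0,0,0],[-0.002,0.001,-0.003],0.7]
    - [[0,0,0],[-0.002,0.001,-0.003],0.7]

```text
t: 3.85
tcp_pos: [0.443, 0.1455, 0.0232]
orientation: [0.625, 3.078, 0.001]
force: [-0.3, -0.1, -0.7]
finger_gap: 0.698
finger_force: 0.0
```

```bash
python3 go.py 0.4413 0.1452 0.0215 157
```

```text
t 3.85 pos [0.443  0.1455 0.0232] gap 0.6975227865101861 F [-0.29 -0.13 -0.74] q [ 0.17  0.21  2.11  0.    0.82 -1.  ]
turn [0.001 0.001 0.001] shift [ 0.0015 -0.0009  0.0017]
```

>>> drive_tool:
  moves:
    - [[0,0,0],[0.001,-0.0005,0.001],0.6]
    - [[0,0,0],[0.001,-0.0005,0.001],0.5]
    - [[0,0,0],[0.001,-0.0005,0.001],0.4]
    - [[0,0,0],[0.001,-0.0005,0.001],0.3]
    - [[0,0,0],[0.001,-0.0005,0.001],0.3]
  grip_force: 20

```text
t: 4.35
tcp_pos: [0.441, 0.1453, 0.0218]
orientation: [-0.625, -3.078, 0.0]
force: [-0.2, 0.5, 2.3]
finger_gap: 0.416
finger_force: 20.1
```

```bash
python3 go.py 0.4413 0.1452 0.0215 157; python3 - <<'E'
from cell import get_obs, vision
import pickle;from ring import *
o=get_obs();s=vision.snapshot("wrist");pickle.dump((o,s),open("w3.pkl","wb"))
cv2.imwrite("pics/w3.png",cv2.resize(s["color"][150:384,130:380][...,::-1],None,fx=3,fy=2.5))
E
```

```text
t 4.35 pos [0.441  0.1453 0.0218] gap 0.41624644800023036 F [-0.25  0.54  2.33] q [ 0.17  0.21  2.12  0.    0.82 -1.  ]
turn [-0.    -0.     0.001] shift [-0.0003  0.      0.0003]
```

View pics/w3.png

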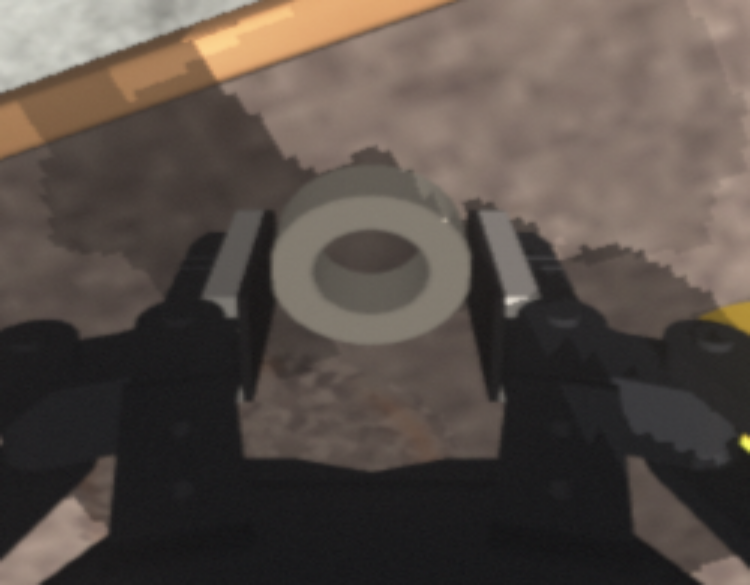

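The crop shows the ring held upright between both pads near their tips, centred at (371,268), with the gap reading about 35.4 mm. Next I lift it and look down on the pockets.

>>> drive_tool:
  moves:
    - [[0,0,0],[0,0,-0.02],0.3]
    - [[0,0,0],[0,0,-0.06],0.3]
    - [[0,0,0],[-0.04,-0.012,-0.1],0.3]
    - [[0,0,0],[-0.08,-0.025,-0.13],0.3]
    - [[0,0,0],[-0.12,-0.035,-0.16],0.3]

```text
t: 4.9
tcp_pos: [0.532, 0.0706, 0.1769]
orientation: [0.624, 3.078, 0.0]
force: [0.3, 0.6, -1.3]
finger_gap: 0.421
finger_force: 20.4
```

>>> drive_tool:
  moves:
    - [[0,0,0],[-0.04,-0.011,-0.02],0.3]
    - [[0,0,0],[-0.04,-0.011,-0.02],0.3]
    - [[0,0,0],[-0.04,-0.011,-0.02],0.3]
    - [[0,0,0],[-0.04,-0.011,-0.02],0.3]

```text
t: 5.3
tcp_pos: [0.562, 0.0462, 0.1937]
orientation: [-0.624, -3.075, 0.0]
force: [-0.3, 0.3, -0.5]
finger_gap: 0.421
finger_force: 20.4
```

```bash
python3 go.py 0.57 0.04 0.2 157; python3 - <<'E'
from cell import get_obs, vision
import pickle;from ring import *
o=get_obs();s=vision.snapshot("wrist");pickle.dump((o,s),open("w4.pkl","wb"))
C=wristC(s,o);K=s["K"]
def px(P):
    c=C[:3,:3]@np.array(P)+C[:3,3];return (K@[c[0],-c[1],-c[2]]/-c[2])[:2]
im=s["color"][...,::-1].copy()
cn=np.array([.5575,.0102]);v=np.array([.373,.928])
us=[px([*(cn+v*k),.02]) for k in(.081,.027,-.027,-.081)];print(np.round(us))
x0,y0=[int(max(0,t)) for t in np.min(us,0)-45];x1,y1=[int(t) for t in np.max(us,0)+45]
print(x0,y0,x1,y1);c=im[y0:y1,x0:x1];f=800/c.shape[1]
cv2.imwrite("pics/w4.png",cv2.resize(c,None,fx=f,fy=f,interpolation=cv2.INTER_CUBIC))
E
```

```text
t 5.3 pos [0.562  0.0462 0.1937] gap 0.42148612973706556 F [-0.25  0.34 -0.53] q [-0.04  0.14  1.8   0.    1.2  -1.21]
turn [-0.001 -0.004  0.001] shift [-0.0097 -0.0026 -0.0064]
[[294. 185.]
 [247. 186.]
 [199. 186.]
 [152. 187.]]
106 139 339 232
```

View pics/w4.png

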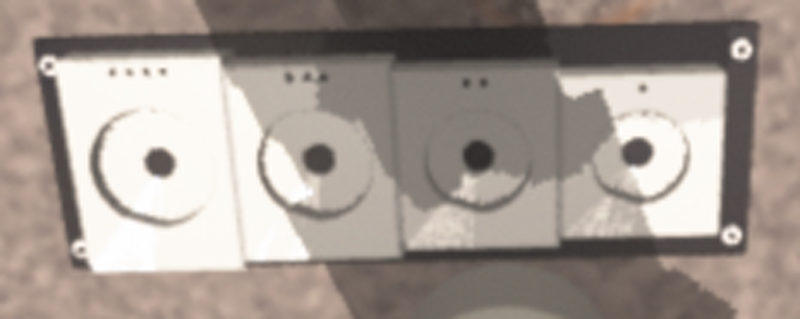

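The crop shows all four pockets with 1 to 4 marks from right to left. The dark centre holes are at crop pixels (637,152), (478,155), (319,158) and (160,162). I'll turn them into positions.

```bash
python3 - <<'E'
import pickle;from ring import *
o,s=pickle.load(open("w4.pkl","rb"));C=wristC(s,o);K=s["K"];f=233/800
off=np.array([106,139])
g=cv2.cvtColor(s["color"],cv2.COLOR_RGB2GRAY).astype(float)
def fit(P):
    k=np.array([.081,.027,-.027,-.081]);c=P.mean(0);v=(P*k[:,None]).sum(0)/(k**2).sum()
    print("centre",c.round(4),"|v|",np.hypot(*v).round(3),"psi",np.degrees(np.arctan2(-v[0],v[1])).round(1));v/=np.hypot(*v)
    print((c+k[:,None]*v).round(4).tolist(), "res",np.abs(P-(c+k[:,None]*v)).max().round(4))
D=[]
for u in[(637,152),(478,155),(319,158),(160,162)]:
    x,y=(np.array(u)*f+off).round().astype(int);w=g[y-6:y+7,x-6:x+7];t=np.clip(np.median(w)*.6-w,0,None)
    yy,xx=np.mgrid[-6:7,-6:7];D.append([x+(t*xx).sum()/t.sum(),y+(t*yy).sum()/t.sum()])
D=np.array(D);print(((D-off)/f).round(1).tolist())
fit(np.array([onz(K,C,p,.012)[:2] for p in D]))
Rm=np.array([(641,155),(479,160),(316,164),(152,166)])*f+off-.35
fit(np.array([onz(K,C,p,.02)[:2] for p in Rm]))
S=np.array([(741,49),(731,235),(80,248),(49,66)])*f+off-.35
for z in(.003,.006,.01):print("screws",z,np.mean([onz(K,C,p,z)[:2] for p in S],0).round(4))
# held core: bore/top centre in tool coords
m=(C@np.eye(4))
E
```

```text
[[635.1, 151.0], [476.6, 154.2], [317.5, 157.5], [158.3, 161.2]]
centre [0.5571 0.0079] |v| 0.998 psi -21.7
[[0.5871, 0.0831], [0.5671, 0.033], [0.5471, -0.0172], [0.5271, -0.0674]] res 0.0003
centre [0.5565 0.0088] |v| 0.999 psi -21.6
[[0.5863, 0.084], [0.5664, 0.0339], [0.5465, -0.0163], [0.5266, -0.0665]] res 0.0004
screws 0.003 [0.5577 0.0071]
screws 0.006 [0.5571 0.0078]
screws 0.01 [0.5562 0.0087]
```

```bash
python3 go.py 0.587 0.0835 0.06 158
```

```text
t 5.35 pos [0.5618 0.0464 0.1935] gap 0.41925471092602823 F [-0.47 -1.31  0.58] q [-0.04  0.14  1.8   0.    1.2  -1.21]
turn [-0.001 -0.004 -0.016] shift [-0.0093  0.0442  0.1334]
```

>>> drive_tool:
  moves:
    - [[0,-0.003,-0.016],[-0.009,0.044,0.03],0.3]
    - [[0,-0.003,-0.016],[-0.009,0.044,0.07],0.3]
    - [[0,-0.003,-0.016],[-0.009,0.044,0.11],0.3]
    - [[0,-0.003,-0.016],[-0.009,0.044,0.13],0.3]
    - [[0,-0.003,-0.016],[-0.009,0.044,0.13],0.3]

```text
t: 5.85
tcp_pos: [0.5834, 0.0836, 0.0598]
orientation: [-0.596, -3.075, 0.005]
force: [-0.2, 0.1, -1.8]
finger_gap: 0.419
finger_force: 20.4
```

>>> drive_tool:
  moves:
    - [[0,0,0],[0,0,0],0.3]
    - [[0,0,0],[0,0,0],0.3]

```text
t: 6.05
tcp_pos: [0.5905, 0.083, 0.0673]
orientation: [0.599, 3.078, 0.0]
force: [0.0, -0.3, -0.0]
finger_gap: 0.421
finger_force: 20.4
```

```bash
python3 go.py 0.587 0.0835 0.045 158
```

```text
t 6.05 pos [0.5905 0.083  0.0673] gap 0.4209033857965474 F [ 0.03 -0.31 -0.04] q [ 0.02  0.36  1.8  -0.    0.97 -1.16]
turn [ 0.001  0.006 -0.   ] shift [ 0.0036 -0.0009  0.0223]
```

>>> drive_tool:
  moves:
    - [[0,0.003,0],[0.003,-0.001,0.006],0.3]
    - [[0,0.003,0],[0.003,-0.001,0.012],0.3]
    - [[0,0.003,0],[0.003,-0.001,0.018],0.3]
    - [[0,0.003,0],[0.003,-0.001,0.018],0.3]
    - [[0,0.003,0],[0.003,-0.001,0.018],0.3]

```text
t: 6.55
tcp_pos: [0.586, 0.0827, 0.0471]
orientation: [-0.601, -3.083, 0.0]
force: [0.3, 0.4, 0.0]
finger_gap: 0.421
finger_force: 20.4
```

```bash
python3 go.py 0.587 0.0835 0.042 158
```

```text
t 6.55 pos [0.586  0.0827 0.0471] gap 0.42070567977772444 F [0.34 0.43 0.03] q [ 0.02  0.39  1.81 -0.    0.94 -1.16]
turn [-0.    -0.001 -0.001] shift [-0.0006  0.0011  0.0051]
```

>>> drive_tool:
  moves:
    - [[0,0,0],[-0.0005,0.001,0.001],0.3]
    - [[0,0,0],[-0.0005,0.001,0.002],0.3]
    - [[0,0,0],[-0.0005,0.001,0.003],0.3]
    - [[0,0,0],[-0.0005,0.001,0.004],0.3]
    - [[0,0,0],[-0.0005,0.001,0.004],0.3]

```text
t: 7.05
tcp_pos: [0.5869, 0.0835, 0.0433]
orientation: [-0.601, -3.083, 0.0]
force: [-0.5, -0.3, -1.3]
finger_gap: 0.419
finger_force: 20.4
```

>>> drive_tool:
  moves:
    - [[0,0,0],[0,0,0.001],0.3]
    - [[0,0,0],[0,0,0.001],0.3]

```text
t: 7.25
tcp_pos: [0.587, 0.0835, 0.0424]
orientation: [-0.601, -3.083, 0.0]
force: [0.5, -0.5, -0.3]
finger_gap: 0.417
finger_force: 20.4
```

>>> drive_tool:
  moves:
    - [[0,0,0],[0,0,0.0005],0.3]
    - [[0,0,0],[0,0,0.001],0.3]
    - [[0,0,0],[0,0,0.001],0.3]

```text
t: 7.55
tcp_pos: [0.5872, 0.0835, 0.0418]
orientation: [0.601, 3.084, -0.0]
force: [-0.5, 0.2, 1.4]
finger_gap: 0.418
finger_force: 20.6
```

>>> drive_tool:
  moves:
    - [[0,0,0],[0,0,0.0005],0.3]
    - [[0,0,0],[0,0,0.001],0.3]
    - [[0,0,0],[0,0,0.001],0.3]

```text
t: 7.85
tcp_pos: [0.5872, 0.0836, 0.0417]
orientation: [-0.6, -3.083, 0.0]
force: [-3.9, 0.4, 7.2]
finger_gap: 0.42
finger_force: 21.1
```

Contact came at z 0.0418, which is rim height. I'll feel about gently around pocket 1.

>>> drive_tool:
  moves:
    - [[0,0,0],[0.0015,0,0],0.3]
    - [[0,0,0],[0.0015,0.0015,0],0.3]
    - [[0,0,0],[-0.0005,0.0018,0],0.3]
    - [[0,0,0],[-0.002,0.001,0],0.3]
    - [[0,0,0],[-0.002,0,0],0.3]

```text
t: 8.35
tcp_pos: [0.5875, 0.0842, 0.0417]
orientation: [-0.601, -3.078, -0.003]
force: [-6.6, 5.4, 11.4]
finger_gap: 0.425
finger_force: 21.4
```

>>> drive_tool:
  moves:
    - [[0,0,0],[0,-0.0015,0],0.3]
    - [[0,0,0],[0.002,-0.0018,0],0.3]
    - [[0,0,0],[0.0035,-0.001,0],0.3]
    - [[0,0,0],[0.0035,0,0],0.3]
    - [[0,0,0],[0.002,0,0],0.3]

```text
t: 8.85
tcp_pos: [0.5876, 0.0834, 0.0417]
orientation: [0.601, 3.084, -0.001]
force: [-3.0, 0.8, 10.7]
finger_gap: 0.419
finger_force: 21.4
```

Pocket 1 refuses it: z stays at 0.0417. I'll lift clear and move to pocket 2.

>>> drive_tool:
  moves:
    - [[0,0,0],[-0.001,0,-0.006],0.3]
    - [[0,0,0],[-0.001,0,-0.012],0.3]
    - [[0,0,0],[-0.001,-0.027,-0.012],0.3]
    - [[0,0,0],[-0.001,-0.054,-0.012],0.3]
    - [[0,0,0],[-0.001,-0.054,-0.012],0.3]

```text
t: 9.35
tcp_pos: [0.5654, 0.0311, 0.0515]
orientation: [-0.604, -3.079, 0.002]
force: [-0.1, 0.5, -1.0]
finger_gap: 0.422
finger_force: 20.5
```

>>> drive_tool:
  moves:
    - [[0,0,0],[0,0,0.002],0.3]
    - [[0,0,0],[0,0,0.004],0.3]
    - [[0,0,0],[0,0,0.004],0.3]

```text
t: 9.65
tcp_pos: [0.5676, 0.0339, 0.048]
orientation: [-0.599, -3.083, -0.0]
force: [-0.3, -0.1, -1.3]
finger_gap: 0.421
finger_force: 20.5
```

```bash
python3 go.py 0.5671 0.0333 0.0425 158
```

```text
t 9.65 pos [0.5676 0.0339 0.048 ] gap 0.421360002669809 F [-0.26 -0.08 -1.25] q [-0.06  0.35  1.87  0.    0.93 -1.25]
turn [-0.    -0.001 -0.   ] shift [ 0.0002 -0.0007  0.0055]
```

>>> drive_tool:
  moves:
    - [[0,0,0],[0,-0.0005,0.001],0.3]
    - [[0,0,0],[0,-0.0005,0.002],0.3]
    - [[0,0,0],[0,-0.0005,0.003],0.3]
    - [[0,0,0],[0,-0.0005,0.004],0.3]
    - [[0,0,0],[0,-0.0005,0.005],0.3]

```text
t: 10.15
tcp_pos: [0.5676, 0.0327, 0.0434]
orientation: [-0.601, -3.084, 0.0]
force: [0.3, -0.0, -1.1]
finger_gap: 0.418
finger_force: 20.5
```

>>> drive_tool:
  moves:
    - [[0,0,0],[0,0,0.0005],0.3]
    - [[0,0,0],[0,0,0.001],0.3]
    - [[0,0,0],[0,0,0.0015],0.3]
    - [[0,0,0],[0,0,0.0015],0.3]

```text
t: 10.55
tcp_pos: [0.5675, 0.0326, 0.042]
orientation: [-0.601, -3.084, 0.0]
force: [0.2, 0.1, -0.9]
finger_gap: 0.419
finger_force: 20.5
```

>>> drive_tool:
  moves:
    - [[0,0,0],[0,0,0.0005],0.3]
    - [[0,0,0],[0,0,0.001],0.3]
    - [[0,0,0],[0,0,0.0015],0.3]
    - [[0,0,0],[0,0,0.0015],0.3]

```text
t: 10.95
tcp_pos: [0.5676, 0.0327, 0.0415]
orientation: [-0.6, -3.083, 0.0]
force: [-3.0, 0.2, 6.7]
finger_gap: 0.418
finger_force: 21.0
```

```bash
python3 go.py 0.5671 0.0333 0.0418 158
```

```text
t 10.95 pos [0.5676 0.0327 0.0415] gap 0.41755566417286183 F [-3.    0.16  6.67] q [-0.07  0.36  1.87 -0.    0.92 -1.25]
turn [-0.    -0.001 -0.001] shift [ 0.0007  0.0004 -0.0003]
```

It rests at rim height on pocket 2. I'll feel about in small circles, watching z.

>>> drive_tool:
  moves:
    - [[0,0,0],[0.001,0,0],0.3]
    - [[0,0,0],[0.002,0,0],0.3]
    - [[0,0,0],[0.003,0,0],0.3]

```text
t: 11.25
tcp_pos: [0.5666, 0.0334, 0.0414]
orientation: [0.6, 3.079, 0.0]
force: [2.9, -1.3, 2.3]
finger_gap: 0.422
finger_force: 20.7
```

>>> drive_tool:
  moves:
    - [[0,0,0],[0,0.001,0],0.3]
    - [[0,0,0],[0,0.002,0],0.3]
    - [[0,0,0],[0,0.0025,0],0.3]

```text
t: 11.55
tcp_pos: [0.5668, 0.0338, 0.0414]
orientation: [0.598, 3.082, -0.006]
force: [0.7, -9.2, 4.0]
finger_gap: 0.423
finger_force: 21.0
```

>>> drive_tool:
  moves:
    - [[0,0,0],[-0.001,0,0],0.3]
    - [[0,0,0],[-0.0025,0,0],0.3]
    - [[0,0,0],[-0.004,0,0],0.3]
    - [[0,0,0],[-0.005,0,0],0.3]

```text
t: 11.95
tcp_pos: [0.5672, 0.0336, 0.0411]
orientation: [-0.598, -3.075, 0.004]
force: [-10.8, -3.5, 16.1]
finger_gap: 0.416
finger_force: 21.9
```

>>> drive_tool:
  moves:
    - [[0,0,0],[0,-0.001,0],0.3]
    - [[0,0,0],[0,-0.002,0],0.3]
    - [[0,0,0],[0,-0.003,0],0.3]

```text
t: 12.25
tcp_pos: [0.5671, 0.0332, 0.0412]
orientation: [-0.601, -3.077, -0.004]
force: [-5.8, 5.1, 11.8]
finger_gap: 0.418
finger_force: 21.5
```

>>> drive_tool:
  moves:
    - [[0,0,0],[0.001,0,0],0.3]
    - [[0,0,0],[0.002,0,0],0.3]
    - [[0,0,0],[0.003,0,0],0.3]

```text
t: 12.55
tcp_pos: [0.5669, 0.0334, 0.0413]
orientation: [0.601, 3.083, 0.002]
force: [1.2, -0.6, 4.1]
finger_gap: 0.419
finger_force: 20.9
```

>>> drive_tool:
  moves:
    - [[0,0,0],[0,0,0.001],0.3]
    - [[0,0,0],[0.001,0,0.001],0.3]
    - [[0,0,0],[0,0.001,0.001],0.3]

```text
t: 12.85
tcp_pos: [0.567, 0.0335, 0.0411]
orientation: [-0.6, -3.083, 0.001]
force: [-5.5, -3.5, 13.4]
finger_gap: 0.42
finger_force: 21.7
```

>>> drive_tool:
  moves:
    - [[0,0,0],[-0.001,-0.001,0],0.3]
    - [[0,0,0],[-0.001,-0.002,0],0.3]
    - [[0,0,0],[0,-0.002,0],0.3]

```text
t: 13.15
tcp_pos: [0.5668, 0.0333, 0.0412]
orientation: [0.602, 3.083, 0.005]
force: [-0.2, 3.3, 9.5]
finger_gap: 0.421
finger_force: 21.3
```

>>> drive_tool:
  moves:
    - [[0.015,0,0],[0.001,0.001,0],0.3]
    - [[-0.015,0,0],[0.001,0.001,0],0.3]
    - [[0,0.015,0],[0,0.001,0],0.3]
    - [[0,-0.015,0],[0,0.001,0],0.3]
    - [[0,0,0],[0,0.001,0],0.3]

```text
t: 13.65
tcp_pos: [0.5671, 0.0333, 0.0411]
orientation: [0.6, 3.082, 0.001]
force: [-0.2, -0.5, 8.2]
finger_gap: 0.413
finger_force: 21.2
```

```bash
python3 go.py 0.5671 0.0333 0.0418 158;python3 - <<'E'
from cell import get_obs, vision
import pickle;from ring import *
o=get_obs();s=vision.snapshot("wrist");pickle.dump((o,s),open("w5.pkl","wb"))
cv2.imwrite("pics/w5.png",cv2.resize(s["color"][190:300,180:330][...,::-1],None,fx=5,fy=5,interpolation=cv2.INTER_CUBIC))
E
```

```text
t 13.65 pos [0.5671 0.0333 0.0411] gap 0.41291025421214766 F [-0.2  -0.49  8.19] q [-0.07  0.36  1.87  0.    0.91 -1.25]
turn [ 0.001  0.002 -0.001] shift [ 0.     -0.     -0.0007]
```

View pics/w5.png

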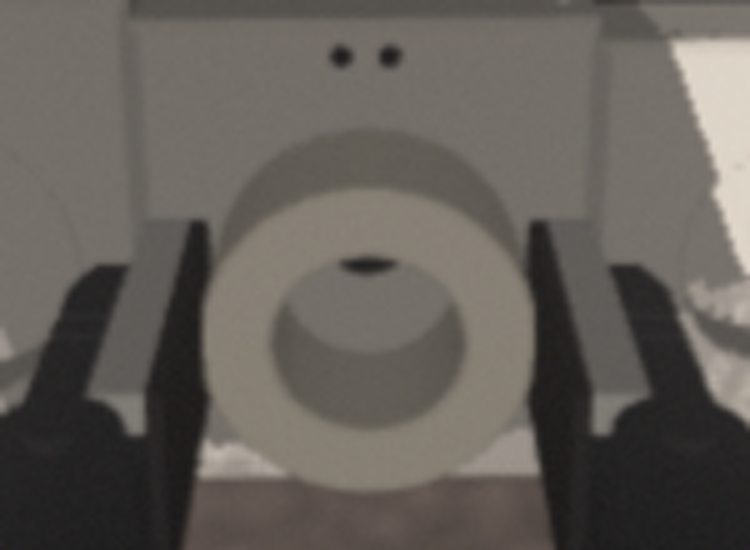

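The crop shows the core upright and centred under the two marks at (365,57), with its full side visible, so it lies on the rim of pocket 2. Wiggling at 8 to 16 N did not let it in, so pocket 2 refuses it. On to pocket 3.

>>> drive_tool:
  moves:
    - [[0,0,0],[0,0,-0.006],0.3]
    - [[0,0,0],[0,0,-0.013],0.3]
    - [[0,0,0],[0,-0.027,-0.013],0.3]
    - [[0,0,0],[0,-0.054,-0.013],0.3]
    - [[0,0,0],[0,-0.054,-0.013],0.3]

```text
t: 14.2
tcp_pos: [0.544, -0.0191, 0.0517]
orientation: [-0.604, -3.08, 0.001]
force: [-0.2, 0.2, -0.2]
finger_gap: 0.422
finger_force: 20.5
```

>>> drive_tool:
  moves:
    - [[0,0,0],[0,0,0.002],0.3]
    - [[0,0,0],[0,0,0.004],0.3]
    - [[0,0,0],[0,0,0.004],0.3]

```text
t: 14.5
tcp_pos: [0.546, -0.0167, 0.048]
orientation: [-0.599, -3.083, -0.0]
force: [-0.4, 0.6, -0.5]
finger_gap: 0.42
finger_force: 20.5
```

```bash
python3 go.py 0.5471 -0.0169 0.0425 158
```

```text
t 14.5 pos [ 0.546  -0.0167  0.048 ] gap 0.4197508171183944 F [-0.42  0.58 -0.46] q [-0.16  0.31  1.92  0.    0.92 -1.35]
turn [ 0.    -0.001 -0.   ] shift [-0.0011  0.0002  0.0055]
```

>>> drive_tool:
  moves:
    - [[0,0,0],[-0.001,0,0.001],0.3]
    - [[0,0,0],[-0.001,0,0.002],0.3]
    - [[0,0,0],[-0.001,0,0.003],0.3]
    - [[0,0,0],[-0.001,0,0.004],0.3]
    - [[0,0,0],[-0.001,0,0.005],0.3]

```text
t: 15.0
tcp_pos: [0.5471, -0.0178, 0.0435]
orientation: [-0.601, -3.084, 0.0]
force: [0.3, -0.2, -0.8]
finger_gap: 0.422
finger_force: 20.5
```

>>> drive_tool:
  moves:
    - [[0,0,0],[0,0,0.0005],0.3]
    - [[0,0,0],[0,0,0.001],0.3]
    - [[0,0,0],[0,0,0.0015],0.3]
    - [[0,0,0],[0,0,0.0015],0.3]

```text
t: 15.4
tcp_pos: [0.5471, -0.0179, 0.042]
orientation: [-0.601, -3.084, 0.0]
force: [0.4, -0.1, -0.4]
finger_gap: 0.421
finger_force: 20.5
```

>>> drive_tool:
  moves:
    - [[0,0,0],[0,0,0.0005],0.3]
    - [[0,0,0],[0,0,0.001],0.3]
    - [[0,0,0],[0,0,0.0015],0.3]
    - [[0,0,0],[0,0,0.0015],0.3]

```text
t: 15.8
tcp_pos: [0.5472, -0.0178, 0.0409]
orientation: [-0.601, -3.083, 0.0]
force: [-2.1, 0.2, 2.5]
finger_gap: 0.421
finger_force: 20.8
```

>>> drive_tool:
  moves:
    - [[0,0,0],[0,0.0005,0],0.3]
    - [[0,0,0],[0,0.001,0],0.3]
    - [[0,0,0],[0,0.001,0],0.3]

```text
t: 16.1
tcp_pos: [0.5473, -0.017, 0.0405]
orientation: [-0.6, -3.083, 0.001]
force: [-1.6, 0.0, 2.2]
finger_gap: 0.419
finger_force: 20.7
```

>>> drive_tool:
  moves:
    - [[0,0,0],[0,0.0005,0],0.3]
    - [[0,0,0],[0,0.001,0],0.3]
    - [[0,0,0],[0,0.001,0],0.3]

```text
t: 16.4
tcp_pos: [0.5475, -0.0165, 0.0404]
orientation: [-0.6, -3.083, 0.002]
force: [-2.4, -4.2, 2.7]
finger_gap: 0.418
finger_force: 20.8
```

>>> drive_tool:
  moves:
    - [[0,0,0],[0.0005,-0.0005,0],0.3]
    - [[0,0,0],[0.001,-0.001,0.0005],0.3]
    - [[0,0,0],[0.001,-0.001,0.0005],0.3]

```text
t: 16.7
tcp_pos: [0.5468, -0.0161, 0.0399]
orientation: [0.601, 3.083, 0.002]
force: [-0.6, 0.9, -0.3]
finger_gap: 0.422
finger_force: 20.5
```

>>> drive_tool:
  moves:
    - [[0,0,0],[0.0005,0,0],0.3]
    - [[0,0,0],[0.001,0,0.0005],0.3]
    - [[0,0,0],[0.001,0,0.0005],0.3]

```text
t: 17.0
tcp_pos: [0.546, -0.0161, 0.0396]
orientation: [0.6, 3.083, 0.0]
force: [0.7, 0.4, -0.7]
finger_gap: 0.415
finger_force: 20.5
```

It is going in (z 0.0396 with no resistance), so I'll lower on gently.

>>> drive_tool:
  moves:
    - [[0,0,0],[-0.0005,-0.0005,0.0005],0.3]
    - [[0,0,0],[-0.0005,-0.0005,0.001],0.3]
    - [[0,0,0],[-0.0005,-0.0005,0.0015],0.3]
    - [[0,0,0],[-0.0005,-0.0005,0.002],0.3]

```text
t: 17.4
tcp_pos: [0.5459, -0.0168, 0.0374]
orientation: [-0.601, -3.083, -0.0]
force: [0.5, 0.2, -0.4]
finger_gap: 0.416
finger_force: 20.5
```

>>> drive_tool:
  moves:
    - [[0,0,0],[0,0,0.0005],0.3]
    - [[0,0,0],[0,0,0.001],0.3]
    - [[0,0,0],[0,0,0.0015],0.3]
    - [[0,0,0],[0,0,0.0015],0.3]

```text
t: 17.8
tcp_pos: [0.5459, -0.0168, 0.036]
orientation: [-0.601, -3.084, 0.0]
force: [1.0, 0.1, -0.2]
finger_gap: 0.419
finger_force: 20.5
```

>>> drive_tool:
  moves:
    - [[0,0,0],[0,0,0.0005],0.3]
    - [[0,0,0],[0,0,0.001],0.3]
    - [[0,0,0],[0,0,0.0015],0.3]
    - [[0,0,0],[0,0,0.0015],0.3]

```text
t: 18.2
tcp_pos: [0.5459, -0.0169, 0.0344]
orientation: [-0.601, -3.084, 0.0]
force: [0.4, 0.3, -0.2]
finger_gap: 0.42
finger_force: 20.5
```

>>> drive_tool:
  moves:
    - [[0,0,0],[0,0,0.0005],0.3]
    - [[0,0,0],[0,0,0.001],0.3]
    - [[0,0,0],[0,0,0.001],0.3]

```text
t: 18.5
tcp_pos: [0.546, -0.0169, 0.0337]
orientation: [0.601, 3.084, -0.0]
force: [-0.1, 0.2, 0.8]
finger_gap: 0.417
finger_force: 20.7
```

>>> drive_tool:
  moves:
    - [[0,0,0],[0,0,0.0005],0.3]
    - [[0,0,0],[0,0,0.0007],0.3]
    - [[0,0,0],[0,0,0.0007],0.3]

```text
t: 18.8
tcp_pos: [0.5461, -0.0169, 0.0337]
orientation: [-0.601, -3.083, 0.0]
force: [-2.5, 0.1, 6.9]
finger_gap: 0.419
finger_force: 21.1
```

It is on the floor, at home height. I'll open slowly and lift away straight up.

>>> drive_tool:
  moves:
    - [[0,0,0],[0,0,-0.0005],0.44]
    - [[0,0,0],[0,0,-0.0005],0.48]
    - [[0,0,0],[0,0,-0.0005],0.54]
    - [[0,0,0],[0,0,-0.0005],0.6]
    - [[0,0,0],[0,0,-0.0005],0.6]

```text
t: 19.3
tcp_pos: [0.5458, -0.0168, 0.0332]
orientation: [-0.601, -3.083, 0.0]
force: [-0.7, 0.1, 0.2]
finger_gap: 0.604
finger_force: 0.0
```

>>> drive_tool:
  moves:
    - [[0,0,0],[0,0,-0.01],0.6]
    - [[0,0,0],[0,0,-0.04],0.6]
    - [[0,0,0],[0,0,-0.08],0.6]
    - [[0,0,0],[0,0,-0.12],0.6]
    - [[0,0,0],[0,0,-0.12],0.6]

```text
t: 19.8
tcp_pos: [0.5513, -0.0176, 0.1613]
orientation: [0.598, 3.069, 0.001]
force: [0.8, -0.0, 1.3]
finger_gap: 0.598
finger_force: 0.0
```

```bash
python3 - <<'E'
from cell import get_obs, vision
from ring import *
o=get_obs();s=vision.snapshot("wrist");print(o["t"],o["tcp_pos"])
cv2.imwrite("pics/w6.png",cv2.resize(s["color"][90:270,110:350][...,::-1],None,fx=3,fy=3,interpolation=cv2.INTER_CUBIC))
for z in(.03,.038):ringpos(o,s,(.547,-.017),z=z)
E
```

```text
19.8 [ 0.55128498 -0.01759588  0.16134386]
circle [ 0.5466 -0.0217] dia 0.0912 rms 0.0082 thr 104.0
circle [ 0.5425 -0.0152] dia 0.0127 rms 0.0003 thr 104.0
circle [ 0.5468 -0.0172] dia 0.0173 rms 0.0017 thr 104.0
circle [ 0.5452 -0.0213] dia 0.09 rms 0.0087 thr 107.0
circle [ 0.5404 -0.0144] dia 0.0125 rms 0.0002 thr 107.0
circle [ 0.5451 -0.0166] dia 0.0166 rms 0.002 thr 107.0
```

View pics/w6.png

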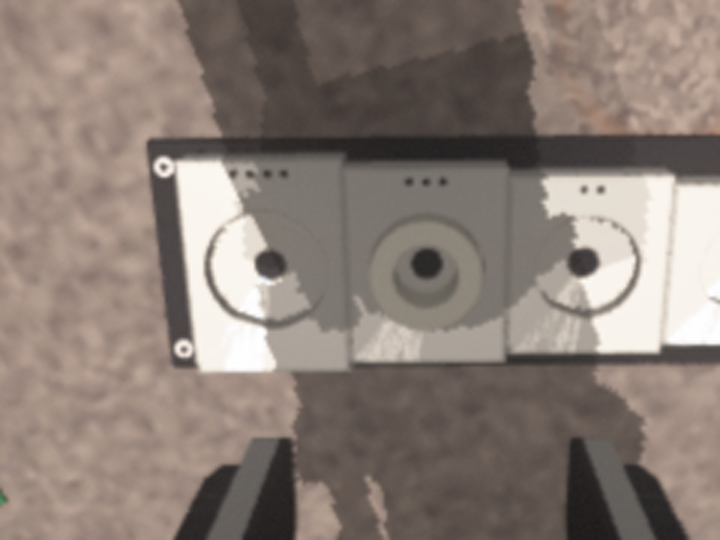

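The picture shows the core at (427,272) flat in the three-mark pocket, let go and the jaws well clear. Handing in.

```bash
python3 -c "
from cell import bot;print(bot.sign_off())"
```

```text
the job is handed in; nothing more can be done
None
```

The left core was refused by pockets 1 and 2, and it is now let go and sitting fully home in pocket 3 (38.2 mm); the job is handed in.

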